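Clear the mill's cover, try it, free its catch and hold it open

TASK

The milling run is over and a colleague is about to take out the jar: first lift the ear defenders off the mill's cover and hang them by their headband over the stand's horizontal rod, one cup on each side. Then try the cover by its handle before touching the catch, since it may or may not be caught: if it does not come, do not force it but draw the red-knobbed catch back to free it. Finish holding the cover by its handle, steady and about half-way up (45 degrees), because it drops shut when let go; leave the glassware and the spare jar undisturbed.

Things in the scene. Friction and masses are not known exactly. Their poses are not given: they have to be found in the camera images.
- muffs_top (a point): Centre of the crown of the ear defenders (grey headband, dark pad under, yellow cups; rigid, 0.26 kg), upright on the mill's cover. z up, x across the band, y cup to cup. Crown 30 mm wide (x), 25 mm thick (12.5 above and below this point), level 28 mm along y, then an 80 mm arch. Cups: undersides 170 mm below, reach y +-104, x +-38 mm, 110 mm clear between.
- muffs_grip (a point): Grip point of the ear defenders' crown: 5 mm above muffs_top, same axes. Pinch here across the 30 mm width (fingers closing along x) with only the upper 15 mm or so of the crown between the fingertips, so that the tips stay above the rod when it is hung.
- rod_mid (a point): Point on the axis of the fixed horizontal rod of the retort stand: 12 mm diameter, 182 mm above the bench. x runs along it, z up. Blue-capped free end (16 mm) at x -134 mm; upright with boss at +135, rising 50 mm above the rod; base plate x +50 to +160, 14 mm high. Clear from -110 to +100 mm. Hung, muffs_top is 18.5 mm above this axis and the band's y lies across the rod.
- cover_handle (a point): Middle of the white stub handle on the front of the mill's cover: 20 mm wide (y), 22 mm high, juts 54 mm towards the robot, this point 23 mm from its tip, 36 mm off the cover, 127 mm above the bench. x points back to the hinge, y along it, z up when shut. Pinched from above with the fingers closing along y, it turns between the pads as the cover swings, the gripper staying upright.
- cover_hinge (a point): Point of the cover's hinge axis in line with the handle, 236 mm behind and 8 mm above it; same axes when shut, the axis along y. The cover: grey-blue with a clear window, 200 mm deep, 240 mm wide, top 145 mm above the bench, about 0.5 kg; its front edge swings up and back. Free, it takes about 3 N at the handle.
- cover (a joint): Opening angle of the cover, rad: 0 shut, grows as the handle rises, stop at 1.2; 0.785 is half-way up (45 degrees). No stay: it falls shut from anywhere. When caught, the handle still rises about 6 mm (0.025 rad) of play and then stops hard.
- catch_knob (a point): Grip point of the upright red knob of the slide catch, on the mill's deck right of the cover: 16 mm diameter, from 16 mm below to 13 mm above this point, 148 mm above the bench. Clear round it for 35 mm but for a 28 mm high guide on the deck 30 mm to its left. Axes as the handle's; drawing it along -y (right, away from the cover) withdraws the bolt. Stays where left, friction about 2.5 N.
- catch (a joint): How far the catch is drawn, m: 0 fully in, 0.020 back at its stop; beyond 0.012 it always clears. It starts anywhere from 0 to 0.012 and may or may not hold the cover: the keeper hidden under the cover is set differently each time, so only trying the cover tells.
- flask_mid (a point): Middle of a conical glass flask on the bench, 76 mm across the foot, 103 mm tall: leave alone.
- reagent_mid (a point): Middle of an amber bottle on the bench, 58 mm diameter, 115 mm tall: leave alone.
- spare_jar_mid (a point): Middle of a spare steel grinding jar on the bench, 68 mm diameter, 58 mm tall: leave alone.
There are look-alikes about, which are no part of the job. What is meant by the part that bears muffs_top is not pink or purple, and is the larger of those in its own colour.

How it is judged:
On the way, in this order (a step that is already met when the one before it is completed fails the run):
1. the ear defenders hang over the rod, let go (z of muffs_top in the frame of rod_mid between 0.01 and 0.027 m and y of muffs_top in the frame of rod_mid between -0.03 and 0.03 m and x of muffs_top in the frame of rod_mid between -0.13 and 0.125 m and angle between muffs_top's own z axis and vertical below 0.3 rad and contact force between the fingers and muffs below 0.1 N), for 0.3 s.
2. the cover is tried by its handle (lifted by over half its play) before the catch is touched (value of joint cover above 0.014 rad and distance of catch_knob from where it was at the start of the episode below 0.003 m), for 0.1 s.
At the end, for the whole second after the job is handed in: The fingers hold the cover by its handle, still, at 0.785 rad (45 degrees) within 0.2 rad, nothing else carrying it, and the ear defenders hang at rest over the rod by their headband, upright within 0.3 rad and untouched (all of step 1 and value of joint cover between 0.585 and 0.985 rad and velocity of joint cover between -0.05 and 0.05 rad/s and contact force between the fingers and cover above 0.5 N and distance between the grasp point and cover_handle below 0.045 m and contact force between cover and muffs below 0.1 N and contact force between cover and flask below 0.1 N and contact force between cover and reagent below 0.1 N and contact force between cover and spare_jar below 0.1 N and linear speed of muffs below 0.05 m/s); the arm keeps its last pose, push and grip.
It fails at once if the cover is lifted with the ear defenders still on it (contact force between muffs and cover above 0.3 N and value of joint cover above 0.03 rad).
It fails at once if the caught cover is forced against its catch (over 45 N there, some 30 N at the handle) (contact force between cover and catch above 45 N).
It fails at once if the flask is disturbed (moved over 25 mm) (distance of flask_mid from where it was at the start of the episode above 0.025 m).
It fails at once if the amber bottle is disturbed (moved over 25 mm) (distance of reagent_mid from where it was at the start of the episode above 0.025 m).
It fails at once if the spare jar is disturbed (moved over 25 mm) (distance of spare_jar_mid from where it was at the start of the episode above 0.025 m).
It also fails if it takes over 72 s, if anything falls off the work surface, if the arm or the gripper's body presses on something with over 40 N, if the wrist force passes 120 N, or if a joint passes its speed limit or range.

ROBOT

A 7-joint arm with a two-finger parallel gripper is mounted at the origin on the work surface. World frame = base frame: x ahead of the robot, y to its left, z up, the work surface at z = 0. Lengths are in m, angles in rad, forces in N, time in s.
With the tool pointing down it reaches from about 0.35 to 0.9 m from the base axis. Payload 8.1 kg.
Tool frame: the origin (TCP) lies at the very end of the fingers, on their centre line; the grasp point (between the pads) lies robot.hold_point_z behind it (robot.hold_point_z is the distance from the TCP to the grasp point, in m); z points along the fingers, y is the direction in which the jaws open and shut (so a half turn about z gives the same grasp; the last joint's range is limited). The gripper opens to 92 mm and grips with 3 to 60 N. Pads are 19 mm wide; open, the fingers measure 130 mm over their backs; the gripper's body (75 mm by 190 mm) begins 47 mm behind the grasp point.
Start: joints at [1.094, 0.434, 0.025, 1.573, -0.012, 1.134, -0.075], TCP at [0.228, -0.582, 0.227] pointing down, gripper open.
Joint ranges: [-2.62, 2.62], [-0.44, 2.09], [-1.27, 1.32], [0.08, 2.57], [-1.32, 4.46], [0.12, 2], [-2.74, 2.74]. Speed limits (rad/s): [2.22, 2.22, 3.01, 3.01, 3.14, 3.14, 3.14].

INTERFACE

Orientations are given as a 3x3 rotation matrix whose columns are the frame's x, y, z axes.
In Python, from rig import robot gives the robot as it stands.
- The arm moves only by the tool drive_tool, never from a script. Its argument "motion" is a list that holds one entry, the list of rows, each a list of 7 numbers: the shift along the tool's x, y, z in mm, then the turn, a rotation vector about the tool's x, y, z in rad, then the opening, from 0 (shut) to 1 (fully open). In form: [[[dx, dy, dz, wx, wy, wz, grip], ...]]. A call has 1 to 8 rows; each row shifts and turns the pose as measured when the row begins, along the tool's axes as they then stand; what a row does not reach is not made up. A row lasts 1/12 s, in which the tool goes at most 41.7 mm and 7.16 degrees, less where a joint would pass 70% of its speed; a pose out of reach is approached as far as the arm can. A call is refused whole if a number of a shift passes 41.7 or a number of a turn 0.125, either way. A call with a gripper value outside its range is refused whole. The fingers move at their own pace and stop on an object; "squeeze" is the grip in N (left out, the last holds). Time passes only in rows, so rows that do not move let the fingers close. It gives the time, the measured TCP pose, the force and the opening at its end, in the units of the state.
- robot.observe(): the state, without advancing time (a new reading comes with each control period).
- robot.snapshot(name): name is "scene" or "top" or "wrist"; returns (picture, depth): 420x560x3 uint8, red, green, blue; 420x560 float32, m along the optical axis (not along the pixel's ray), 0 where there is no reading.
- robot.calibration(name): a dict with "mtx" (3x3 intrinsics, pixels), "distortion" ([k1, k2, p1, p2, k3] as OpenCV has them; the pictures are not rectified), "R" (3x3) and "t" (3): a world point X has camera coordinates R X + t. Camera axes: x right, y down, z forward; pixel columns grow to the right and rows downward; lengths in m; the calibration is good to about 2 mm. A picture is of the moment at which its call begins: read the wrist's pose just before it. calibration takes no time and is no camera call; for the wrist camera it gives the pose at the moment of the call.
- robot.job_done(): hands the job in, once; it reports no verdict.
The state is a dict: "time_s": time; "q": joint angles; "qvel": joint speeds; "tau": joint torques, N m; "position": TCP position; "ee_rot": TCP orientation; "ft_force": force on the tool from outside, world axes, zero at the start; "torque": the same for the moment, N m; "grip_width": finger opening in m.
Only numpy, scipy, OpenCV 4.12 (cv2) and the standard library are available. Lean on these libraries where they do the work, as an engineer would, in place of code of your own. Each camera call takes 0.05 s, during which the arm holds its last target.

## Working session

There is one attempt and no reset: what is moved stays moved. The work goes in short steps, Python scripts to look and compute and a tool call to move; the robot and the scene stay as the last step left them, time stands still between calls to the robot, and variables do not carry over. Pictures are saved under pics/ and viewed, and the job is handed in when it is done.

Besides the shell and the picture viewer there is one more tool, called after "Request:" by a JSON object that holds its "api" and its "payload", one argument or row to a line. drive_tool: Moves the arm, as the interface text tells. Its arguments: {"type":"object","properties":{"motion":{"type":"array"},"squeeze":{"type":"number"}},"required":["motion"]}

```bash
ls; mkdir -p pics; cat > h.py <<'E'
import numpy as np, cv2
from rig import robot
def snap(n,f):
    c=robot.calibration(n); im,d=robot.snapshot(n)
    cv2.imwrite(f'pics/{f}.png',im[:,:,::-1]); np.savez(f'pics/{f}.npz',im=im,d=d,**{k:np.array(v) for k,v in c.items()})
    return im,d,c
def load(f):
    z=np.load(f'pics/{f}.npz'); return z['im'],z['d'],z
def ray(c,u,v):
    p=cv2.undistortPoints(np.array([[[u,v]]],float),np.array(c['mtx']),np.array(c['distortion']))[0,0]
    R=np.array(c['R']);t=np.array(c['t'])
    return -R.T@t, R.T@np.array([p[0],p[1],1.])
def onz(c,u,v,z):
    o,d=ray(c,u,v); return o+d*(z-o[2])/d[2]
def pts(c,d,us,vs):
    p=cv2.undistortPoints(np.stack([us,vs],1).astype(float)[:,None],np.array(c['mtx']),np.array(c['distortion']))[:,0]
    z=d[vs,us]; X=np.stack([p[:,0]*z,p[:,1]*z,z],1)
    return (X-np.array(c['t']))@np.array(c['R'])
def tri(L):
    A=np.zeros((3,3));b=np.zeros(3)
    for c,u,v in L:
        o,d=ray(c,u,v); d=d/np.linalg.norm(d); P=np.eye(3)-np.outer(d,d); A+=P;b+=P@o
    x=np.linalg.solve(A,b); return x
E
python3 - <<'E'
from h import *
np.set_printoptions(precision=4,suppress=True)
s=robot.observe()
for k in s: print(k,np.array(s[k]))
print(robot.hold_point_z)
for n in ['scene','top','wrist']:
    im,d,c=snap(n,n+'0'); print(n,np.array(c['R']),-np.array(c['R']).T@np.array(c['t']))
E
```

```text
pics
time_s 0.0
q [ 1.0944  0.4352  0.025   1.5741 -0.0116  1.134  -0.0751]
qvel [ 0.0018  0.0007 -0.0004  0.0003 -0.0004  0.0018 -0.0003]
tau [  0.0009 -66.7852   0.9849 -31.4461  -0.0608   0.0431   0.0002]
position [ 0.228  -0.5814  0.226 ]
ee_rot [[ 0.931   0.3651 -0.0007]
 [ 0.3651 -0.931   0.0014]
 [-0.0001 -0.0015 -1.    ]]
ft_force [-0.2286 -0.4365  0.0359]
torque [-0.0222 -0.0666  0.0532]
grip_width 0.09166563994731136
0.0188
scene [[-0.014   0.9999  0.0034]
 [ 0.6787  0.012  -0.7343]
 [-0.7342 -0.008  -0.6788]] [ 1.5215 -0.0433  1.0892]
top [[-0.0069 -0.9999 -0.0088]
 [-0.9948  0.0078 -0.1014]
 [ 0.1015  0.008  -0.9948]] [ 0.4719 -0.0671  1.1302]
wrist [[ 0.3647 -0.9311 -0.0012]
 [-0.9026 -0.3538  0.2452]
 [-0.2287 -0.0884 -0.9695]] [ 0.2876 -0.5571  0.384 ]
```

View pics/scene0.png

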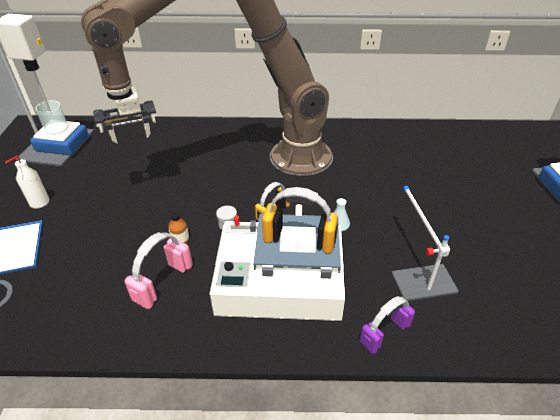

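View pics/top0.png

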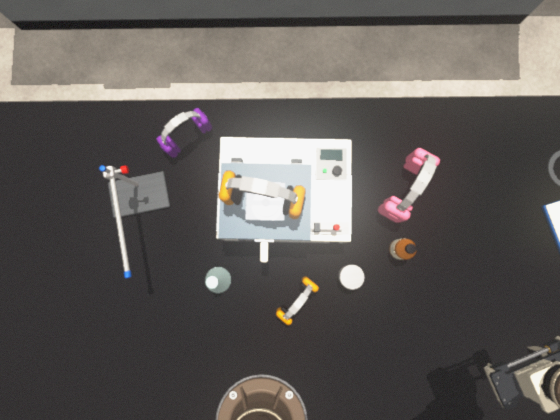

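View pics/wrist0.png

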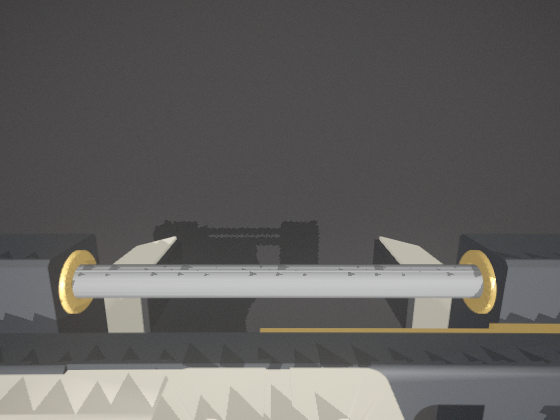

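The scene view shows the mill at centre with the large yellow-cupped defenders on its cover (cups at about (268,222) and (330,232)). A small orange look-alike stands in front, and pink and purple ones stand to the sides. The rod runs from (407,188) to (445,243). In the top view the crown is near (262,187), the handle at (264,250), the red knob at (336,228), and the rod from (127,273) to (110,172). The wrist view shows only bench and fingers.

```bash
python3 - <<'E'
from h import *
np.set_printoptions(precision=4,suppress=True)
for f in ['top0','scene0']:
    im,d,c=load(f); print(f,c['mtx'].ravel()[[0,2,4,5]],c['distortion'])
    hsv=cv2.cvtColor(im,cv2.COLOR_RGB2HSV)
    def m(lo,hi): return cv2.inRange(hsv,np.array(lo),np.array(hi))
    masks={'yellow':m((12,150,120),(28,255,255)),'red':m((0,180,120),(5,255,255))|m((174,180,120),(180,255,255)),'blue':m((100,170,100),(120,255,255))}
    for k,mk in masks.items():
        n,l,s,ce=cv2.connectedComponentsWithStats(mk)
        for i in range(1,n):
            if s[i,4]<8: continue
            vs,us=np.where(l==i); ok=d[vs,us]>0
            P=pts(c,d,us[ok],vs[ok])
            print(k,s[i],ce[i],'med',np.median(P,0),'min',np.percentile(P,3,axis=0),'max',np.percentile(P,97,axis=0))
im,d,c=load('top0')
X=pts(c,d,*[a.ravel() for a in np.meshgrid(np.arange(560),np.arange(420))]).reshape(420,560,3)
np.save('pics/topX.npy',X)
for (u,v) in [(264,245),(264,250),(264,255),(264,260),(262,188),(250,186),(275,190),(240,215),(118,220),(112,180),(125,265),(336,228),(351,277),(218,281),(403,249)]: print(u,v,X[v,u])
E
```

```text
top0 [381.8871 280.1745 381.8871 214.7876] [0. 0. 0. 0. 0.]
yellow [219 171  15  31 214] [225.1449 186.7757] med [0.6225 0.0701 0.241 ] min [0.6014 0.0546 0.2338] max [0.6645 0.0819 0.2447]
yellow [291 201  10  13  76] [295.8289 208.3421] med [ 0.576  -0.0971  0.2416] min [ 0.5667 -0.1043  0.238 ] max [ 0.5914 -0.0854  0.2451]
yellow [396 239  19  20 218] [403.578  248.5092] med [ 0.4838 -0.3923  0.0804] min [ 0.4606 -0.4194  0.0691] max [ 0.5071 -0.3785  0.0933]
yellow [302 277  17  15 112] [309.9464 283.4732] med [ 0.3912 -0.1394  0.0629] min [ 0.3698 -0.1605  0.027 ] max [ 0.4059 -0.1203  0.0677]
yellow [276 308  17  17 120] [282.7333 316.6917] med [ 0.297  -0.0615  0.062 ] min [ 0.2723 -0.0861 -0.0035] max [ 0.319  -0.0445  0.0663]
red [120 166   8   7  44] [124.0455 168.9318] med [0.6869 0.3336 0.1878] min [0.68   0.3267 0.1813] max [0.6956 0.3419 0.192 ]
blue [ 99 165   6   6  15] [101.1333 167.8667] med [0.6806 0.3711 0.2294] min [0.6757 0.3649 0.0957] max [0.7143 0.4407 0.2319]
blue [124 272   7   6  27] [127.2593 274.2222] med [0.4247 0.315  0.1859] min [ 0.4171  0.311  -0.0
[... 2316 characters left out ...]
14  0.0102] min [ 0.4923 -0.8724  0.0034] max [ 0.6202 -0.8325  0.0153]
blue [  1 271   8   3   9] [  4.1111 271.7778] med [ 0.6363 -0.9197  0.0062] min [ 0.6314 -0.9246  0.0024] max [ 0.6398 -0.9067  0.0093]
264 245 [ 0.4947 -0.0167  0.1388]
264 250 [ 0.4818 -0.0166  0.1371]
264 255 [ 0.4689 -0.0165  0.1365]
264 260 [ 0.4561 -0.0164  0.1351]
262 188 [ 0.4719 -0.0671  1.1302]
250 186 [0.6166 0.0036 0.3239]
275 190 [ 0.6086 -0.0498  0.3174]
240 215 [0.5729 0.0454 0.1428]
118 220 [0.5581 0.3438 0.1879]
112 180 [0.6592 0.3625 0.188 ]
125 265 [0.4469 0.3239 0.1845]
336 228 [ 0.536  -0.2009  0.1601]
351 277 [ 0.4062 -0.254   0.0553]
218 281 [0.3994 0.1114 0.0821]
403 249 [ 0.4824 -0.3903  0.0903]
```

```bash
python3 - <<'E'
import cv2
a=cv2.imread('pics/top0.png')[140:300,95:375]; cv2.imwrite('pics/top0z.png',cv2.resize(a,None,fx=2.8,fy=2.8,interpolation=cv2.INTER_CUBIC))
a=cv2.imread('pics/scene0.png')[170:330,205:465]; cv2.imwrite('pics/scene0z.png',cv2.resize(a,None,fx=3,fy=3,interpolation=cv2.INTER_CUBIC))
E
```

```text
(no output)
```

View pics/top0z.png

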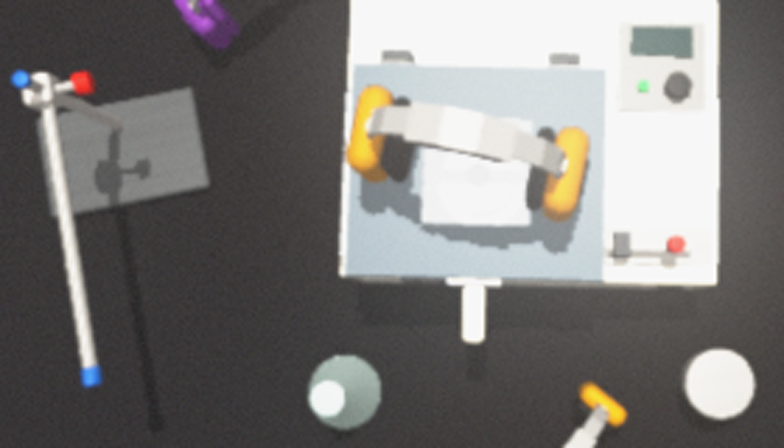

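View pics/scene0z.png

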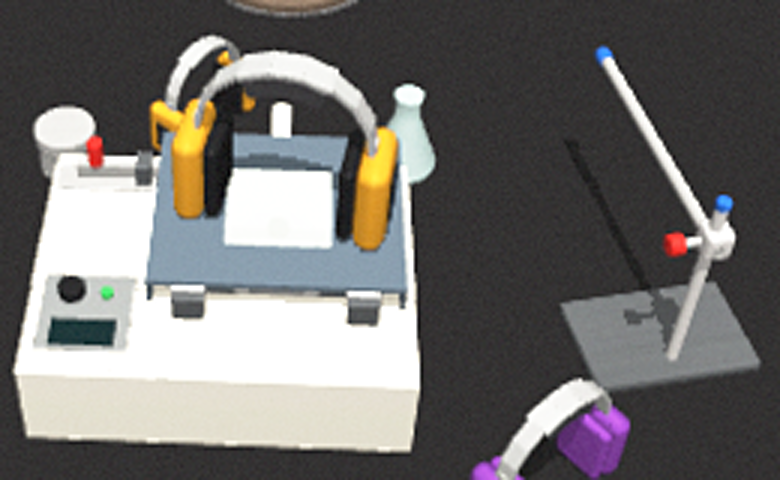

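```bash
python3 - <<'E'
from h import *
np.set_printoptions(precision=4,suppress=True)
X=np.load('pics/topX.npy'); Z=X[...,2]
sel=np.zeros(Z.shape,bool); sel[165:220,215:310]=1
def rect(P): 
    r=cv2.minAreaRect(P[:,:2].astype(np.float32)*1000); return r
for lo,hi in [(0.2,0.4),(0.27,0.4),(0.3,0.4),(0.315,0.34)]:
    P=X[sel&(Z>lo)&(Z<hi)]
    print(lo,hi,len(P),P.mean(0),rect(P),P[:,2].max())
# cups
P=X[sel&(Z>0.225)&(Z<0.26)]
a=P[P[:,1]>0.0];b=P[P[:,1]<0]
print('cups',rect(a),rect(b))
import math
# scene
im,d,c=load('scene0')
X2=pts(c,d,*[a.ravel() for a in np.meshgrid(np.arange(560),np.arange(420))]).reshape(420,560,3)
s2=(X2[...,0]>0.5)&(X2[...,0]<0.72)&(X2[...,1]>-0.15)&(X2[...,1]<0.13)
for lo,hi in [(0.27,0.4),(0.3,0.4),(0.315,0.34)]:
    P=X2[s2&(X2[...,2]>lo)&(X2[...,2]<hi)]; print('scene',len(P),P.mean(0),rect(P),P[:,2].max())
# rod
for XX,n in((X,'top'),(X2,'scene')):
    m=(XX[...,0]>0.44)&(XX[...,0]<0.66)&(XX[...,1]>0.29)&(XX[...,1]<0.4)&(XX[...,2]>0.165)&(XX[...,2]<0.2)
    P=XX[m]; ce=np.median(P,0);u,s,vt=np.linalg.svd(P-P.mean(0)); v=vt[0]*np.sign(vt[0][0])
    print(n,'rod',len(P),P.mean(0),v,math.degrees(math.atan2(v[1],v[0])),'maxz',np.percentile(P[:,2],95), 'at x .5 / .65', P.mean(0)+v*(0.5-P.mean(0)[0])/v[0])
# handle, cover, mill
m=(Z>0.128)&(Z<0.15)&(X[...,0]>0.43)&(X[...,0]<0.505)&(abs(X[...,1]+.0165)<0.04)
P=X[m]; print('handle',len(P),rect(P),np.median(P,0),P.min(0),P.max(0))
m=(Z>0.1)&(Z<0.155)&(X[...,0]>0.4)&(X[...,0]<0.8)&(X[...,1]>-.25)&(X[...,1]<0.15)
P=X[m]; print('mill',rect(P))
E
```

```text
0.2 0.4 1830 [ 0.6131 -0.0195  0.2754] ((616.6433715820312, -16.45319366455078), (207.74722290039062, 76.1872329711914), 76.87358856201172) 0.3303262726593946
0.27 0.4 912 [ 0.6153 -0.0195  0.314 ] ((617.0289306640625, -16.630828857421875), (158.09483337402344, 30.616979598999023), 77.46910858154297) 0.3303262726593946
0.3 0.4 770 [ 0.6156 -0.018   0.3189] ((616.921630859375, -17.11370849609375), (125.66529846191406, 30.616979598999023), 77.46910858154297) 0.3303262726593946
0.315 0.34 569 [ 0.6166 -0.0166  0.3229] ((617.2122192382812, -15.80636978149414), (90.98157501220703, 30.616979598999023), 77.46910858154297) 0.3303262726593946
cups ((634.7841186523438, 59.07140350341797), (46.531288146972656, 75.41649627685547), 77.9375991821289) ((599.8735961914062, -92.70284271240234), (45.770164489746094, 74.14218139648438), 77.11447143554688)
scene 648 [ 0.6234 -0.0128  0.3126] ((617.2409057617188, -16.026809692382812), (157.8572998046875, 36.82248306274414), 76.81729888916016) 0.3315632597379003
scene 541 [ 0.623  -0.0154  0.3175] ((617.22314453125, -16.1025390625), (127.71660614013672, 36.82248306274414), 76.81729888916016) 0.3315632597379003
scene 339 [ 0.6208 -0.0156  0.3232] ((617.3104248046875, -15.729793548583984), (91.67015075683594, 36.82248306274414), 76.81729888916016) 0.3315632597379003
top rod 459 [0.5488 0.3408 0.1847] [0.981  0.1939 0.0007] 11.183012195423363 maxz 0.18829803603760936 at x .5 / .65 [0.5    0.3312 0.1846]
scene rod 255 [0.5557 0.3416 0.1858] [ 0.9807  0.1954 -0.0017] 11.2692950131947 maxz 0.18977845408575442 at x .5 / .65 [0.5    0.3305 0.1858]
handle 149 ((479.4502868652344, -22.5535945892334), (30.916746139526367, 53.45344543457031), 85.63734436035156) [ 0.4793 -0.0166  0.1358] [ 0.4535 -0.04    0.1283] [ 0.505  -0.0057  0.1408]
mill ((593.1988525390625, -57.7003173828125), (384.6792297363281, 394.9837646484375), 88.43331146240234)
```

Both views agree: muffs_top is about (0.617, -0.016, 0.315) with the band's y at 77° from world x. The rod axis is at yaw about 11.2°, z about 0.182, with rod_mid about (0.556, 0.342). All of this fits the stated sizes.

```bash
cat >> h.py <<'E'
from scipy.spatial.transform import Rotation as Ro
def plan(target,R1,n,grip):
    s=robot.observe(); p=np.array(s['position']);R0=np.array(s['ee_rot'])
    w=Ro.from_matrix(R0.T@R1).as_rotvec()
    print('rotvec total',w.round(3),'per row',(w/n).round(4))
    for i in range(n):
        Ri=R0@Ro.from_rotvec(w*i/n).as_matrix()
        print((Ri.T@((np.array(target)-p)/n)*1000).round(1), (w/n).round(3),grip)
def down(yaw): # tool y heading yaw deg
    a=np.radians(yaw); y=np.array([np.cos(a),np.sin(a),0]);z=np.array([0,0,-1.]); return np.stack([np.cross(y,z),y,z],1)
def st():
    s=robot.observe(); R=np.array(s['ee_rot'])
    print('t',round(s['time_s'],2),'p',np.round(s['position'],4),'yawy',round(float(np.degrees(np.arctan2(R[1,1],R[0,1]))),2),'z',R[:,2].round(3),'F',np.round(s['ft_force'],2),'w',round(s['grip_width'],4),'q',np.round(s['q'],2))
E
python3 - <<'E'
from h import *
plan((0.617,-0.016,0.40),down(-12.9),18,1)
E
```

```text
rotvec total [-0.001 -0.    -0.972] per row [-0.0001 -0.     -0.054 ]
[ 31.6 -21.4  -9.6] [-0.    -0.    -0.054] 1
[ 32.7 -19.6  -9.6] [-0.    -0.    -0.054] 1
[ 33.7 -17.8  -9.6] [-0.    -0.    -0.054] 1
[ 34.6 -16.   -9.6] [-0.    -0.    -0.054] 1
[ 35.4 -14.1  -9.6] [-0.    -0.    -0.054] 1
[ 36.1 -12.2  -9.6] [-0.    -0.    -0.054] 1
[ 36.7 -10.2  -9.6] [-0.    -0.    -0.054] 1
[37.2 -8.2 -9.6] [-0.    -0.    -0.054] 1
[37.6 -6.2 -9.7] [-0.    -0.    -0.054] 1
[37.9 -4.1 -9.7] [-0.    -0.    -0.054] 1
[38.1 -2.1 -9.7] [-0.    -0.    -0.054] 1
[38.1 -0.  -9.7] [-0.    -0.    -0.054] 1
[38.1  2.  -9.7] [-0.    -0.    -0.054] 1
[37.9  4.1 -9.7] [-0.    -0.    -0.054] 1
[37.6  6.1 -9.7] [-0.    -0.    -0.054] 1
[37.3  8.1 -9.7] [-0.    -0.    -0.054] 1
[36.8 10.1 -9.7] [-0.    -0.    -0.054] 1
[36.2 12.1 -9.7] [-0.    -0.    -0.054] 1
```

Request:
{"api": "drive_tool", "payload": {
  "motion": [
    [[31,-21,-22,0,0,-0.055,1],[32,-19,-22,0,0,-0.055,1],[33,-18,-22,0,0,-0.055,1],[34,-16,-22,0,0,-0.055,1],[35,-14,-22,0,0,-0.055,1],[35,-12,-22,0,0,-0.055,1],[35,-10,-22,0,0,-0.055,1],[35,-8,-20,0,0,-0.055,1]]
  ]
}}

```text
time_s: 0.82
position: [0.3837, -0.3419, 0.3908]
ee_rot: [[0.685, 0.728, -0.014], [0.728, -0.685, 0.009], [-0.003, -0.016, -1.0]]
ft_force: [1.2, -0.8, 0.6]
grip_width: 0.0916
```

```bash
python3 - <<'E'
from h import *
st()
plan((0.617,-0.016,0.40),down(-12.9),8,1)
E
```

```text
t 0.82 p [ 0.3837 -0.3419  0.3908] yawy -43.27 z [-0.014  0.009 -1.   ] F [ 1.22 -0.8   0.56] w 0.0916 q [ 0.77  0.18 -0.18  1.53  0.03  1.45 -0.16]
rotvec total [-0.017 -0.002 -0.53 ] per row [-0.0021 -0.0002 -0.0663]
[49.7 -6.7 -1.2] [-0.002 -0.    -0.066] 1
[50.  -3.4 -1.2] [-0.002 -0.    -0.066] 1
[50.1 -0.1 -1.2] [-0.002 -0.    -0.066] 1
[50.   3.2 -1.2] [-0.002 -0.    -0.066] 1
[49.7  6.5 -1.2] [-0.002 -0.    -0.066] 1
[49.1  9.8 -1.2] [-0.002 -0.    -0.066] 1
[48.4 13.1 -1.2] [-0.002 -0.    -0.066] 1
[47.4 16.2 -1.2] [-0.002 -0.    -0.066] 1
```

Request:
{"api": "drive_tool", "payload": {
  "motion": [
    [[40,-5,-1,0,0,-0.066,1],[40,-2,-1,0,0,-0.066,1],[40,0,-1,0,0,-0.066,1],[40,3,-1,0,0,-0.066,1],[40,5,-1,0,0,-0.066,1],[39,8,-1,0,0,-0.066,1],[39,10,-1,0,0,-0.066,1],[38,13,-1,0,0,-0.066,1]]
  ]
}}

```text
time_s: 1.48
position: [0.5742, -0.0694, 0.4049]
ee_rot: [[0.205, 0.979, -0.006], [0.979, -0.205, 0.003], [0.001, -0.006, -1.0]]
ft_force: [-0.1, -1.6, -0.4]
grip_width: 0.0919
```

```bash
python3 - <<'E'
from h import *
st()
plan((0.617,-0.016,0.40),down(-12.9),5,1)
E
```

```text
t 1.48 p [ 0.5742 -0.0694  0.4049] yawy -11.8 z [-0.006  0.003 -1.   ] F [-0.06 -1.62 -0.42] w 0.0919 q [ 0.34  0.31 -0.44  1.35  0.13  1.52 -0.29]
rotvec total [-0.006 -0.001  0.019] per row [-0.0013 -0.0003  0.0038]
[12.2  6.2  1. ] [-0.001 -0.     0.004] 1
[12.2  6.1  1. ] [-0.001 -0.     0.004] 1
[12.3  6.1  1. ] [-0.001 -0.     0.004] 1
[12.3  6.1  1. ] [-0.001 -0.     0.004] 1
[12.3  6.   1. ] [-0.001 -0.     0.004] 1
```

Request:
{"api": "drive_tool", "payload": {
  "motion": [
    [[14,7,1,0,0,0.004,1],[14,7,1,0,0,0.004,1],[13,7,1,0,0,0.004,1],[13,6,1,0,0,0.004,1],[6,3,1,0,0,0,1],[0,0,0,0,0,0,1]]
  ]
}}

```text
time_s: 1.98
position: [0.6198, -0.0015, 0.3965]
ee_rot: [[0.2, 0.98, -0.01], [0.98, -0.2, 0.009], [0.006, -0.012, -1.0]]
ft_force: [-0.5, 1.1, 0.4]
grip_width: 0.0918
```

```bash
python3 - <<'E'
from h import *
st()
plan((0.617,-0.016,0.313),down(-12.9),6,1)
snap('wrist','w1')
E
```

```text
t 1.98 p [ 0.6198 -0.0015  0.3965] yawy -11.56 z [-0.01   0.009 -1.   ] F [-0.46  1.08  0.44] w 0.0918 q [ 0.21  0.4  -0.45  1.25  0.16  1.54 -0.42]
rotvec total [-0.012 -0.006  0.023] per row [-0.002  -0.001   0.0039]
[-2.5  0.2 13.9] [-0.002 -0.001  0.004] 1
[-2.5  0.2 13.9] [-0.002 -0.001  0.004] 1
[-2.5  0.2 13.9] [-0.002 -0.001  0.004] 1
[-2.5  0.1 13.9] [-0.002 -0.001  0.004] 1
[-2.5  0.1 13.9] [-0.002 -0.001  0.004] 1
[-2.5  0.1 13.9] [-0.002 -0.001  0.004] 1
```

View pics/w1.png

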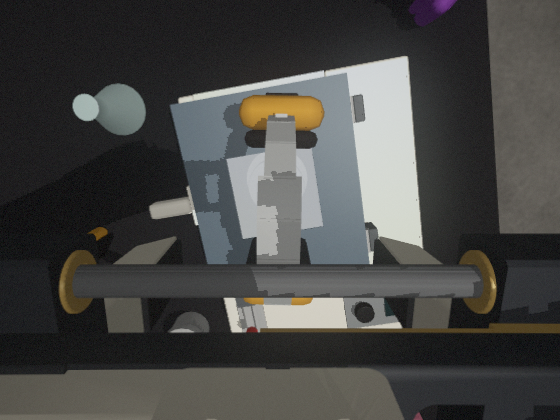

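The wrist view shows the band running vertically at u≈280, midway between the fingers (u≈175 and 380). The TCP still has to go 15 mm along -tool x, then down.

Request:
{"api": "drive_tool", "payload": {
  "motion": [
    [[-5,0,10,-0.002,-0.001,0.005,1],[-5,0,14,-0.002,-0.001,0.005,1],[-4,0,14,-0.002,-0.001,0.005,1],[0,0,14,-0.002,0,0.005,1],[0,0,14,-0.002,0,0,1],[0,0,10,0,0,0,1],[0,0,0,0,0,0,1],[0,0,0,0,0,0,1]]
  ]
}}

```text
time_s: 2.7
position: [0.6131, -0.026, 0.3195]
ee_rot: [[0.23, 0.973, 0.001], [0.973, -0.23, -0.002], [-0.002, 0.001, -1.0]]
ft_force: [-0.3, 0.5, 0.4]
grip_width: 0.0924
```

```bash
python3 - <<'E'
from h import *
st()
plan((0.617,-0.016,0.313),down(-12.9),1,1)
E
```

```text
t 2.7 p [ 0.6131 -0.026   0.3195] yawy -13.32 z [ 0.001 -0.002 -1.   ] F [-0.31  0.48  0.45] w 0.0924 q [ 0.25  0.4  -0.44  1.43  0.17  1.35 -0.43]
rotvec total [ 0.001  0.002 -0.007] per row [ 0.0014  0.0017 -0.0073]
[10.6  1.5  6.5] [ 0.001  0.002 -0.007] 1
```

Request:
{"api": "drive_tool", "payload": {
  "motion": [
    [[5,1,3,0,0,0,1],[4,0,2,0,0,-0.003,1],[2,0,1,0,0,0,1],[0,0,0,0,0,0,1]]
  ]
}}

```text
time_s: 3.03
position: [0.6179, -0.015, 0.3156]
ee_rot: [[0.228, 0.974, 0.004], [0.974, -0.228, -0.002], [-0.001, 0.005, -1.0]]
ft_force: [-0.0, 0.2, -0.9]
grip_width: 0.0918
```

```bash
python3 - <<'E'
from h import *
st()
plan((0.617,-0.016,0.313),down(-12.9),1,1)
E
```

```text
t 3.03 p [ 0.6179 -0.015   0.3156] yawy -13.2 z [ 0.004 -0.002 -1.   ] F [-0.05  0.16 -0.89] w 0.0918 q [ 0.24  0.41 -0.44  1.43  0.18  1.34 -0.45]
rotvec total [ 0.005  0.001 -0.005] per row [ 0.0046  0.0009 -0.0052]
[-1.1 -0.6  2.6] [ 0.005  0.001 -0.005] 1
```

Request:
{"api": "drive_tool", "payload": {
  "motion": [
    [[-1,0,2,0,0,0,1],[0,0,1,0,0,0,0],[0,0,0,0,0,0,0],[0,0,0,0,0,0,0],[0,0,0,0,0,0,0],[0,0,0,0,0,0,0],[0,0,0,0,0,0,0],[0,0,0,0,0,0,0]]
  ],
  "squeeze": 30
}}

```text
time_s: 3.7
position: [0.6182, -0.0153, 0.3133]
ee_rot: [[0.227, 0.974, 0.006], [0.974, -0.227, -0.002], [-0.0, 0.006, -1.0]]
ft_force: [0.1, -0.4, 0.5]
grip_width: 0.0498
```

```bash
python3 - <<'E'
from h import *
st()
E
```

```text
t 3.7 p [ 0.6182 -0.0153  0.3133] yawy -13.12 z [ 0.006 -0.002 -1.   ] F [ 0.08 -0.38  0.49] w 0.0498 q [ 0.24  0.41 -0.44  1.43  0.18  1.34 -0.44]
```

Request:
{"api": "drive_tool", "payload": {
  "motion": [
    [[0,0,0,0,0,0,0],[0,0,0,0,0,0,0],[0,0,0,0,0,0,0],[0,0,0,0,0,0,0],[0,0,0,0,0,0,0],[0,0,0,0,0,0,0]]
  ]
}}

```text
time_s: 4.2
position: [0.618, -0.0154, 0.3133]
ee_rot: [[0.227, 0.974, 0.005], [0.974, -0.227, -0.002], [-0.0, 0.006, -1.0]]
ft_force: [0.2, 0.8, -0.7]
grip_width: 0.0297
```

```bash
python3 - <<'E'
from h import *
st()
E
```

```text
t 4.2 p [ 0.618  -0.0154  0.3133] yawy -13.13 z [ 0.005 -0.002 -1.   ] F [ 0.19  0.76 -0.7 ] w 0.0297 q [ 0.24  0.41 -0.44  1.43  0.18  1.34 -0.44]
```

Gripped at 29.7 mm, which fits the 30 mm width. Lifting.

Request:
{"api": "drive_tool", "payload": {
  "motion": [
    [[0,0,-6,0,0,0,0],[0,0,-12,0,0,0,0],[0,0,-15,0,0,0,0],[0,0,-18,0,0,0,0],[0,0,-18,0,0,0,0],[0,0,-14,0,0,0,0],[0,0,-8,0,0,0,0],[0,0,-4,0,0,0,0]]
  ]
}}

```text
time_s: 4.87
position: [0.6151, -0.016, 0.4094]
ee_rot: [[0.227, 0.974, -0.005], [0.974, -0.227, -0.002], [-0.003, -0.004, -1.0]]
ft_force: [-0.8, 0.3, -3.2]
grip_width: 0.0296
```

```bash
python3 - <<'E'
from h import *
st()
plan((0.552,0.341,0.41),down(11.2),12,0)
E
```

```text
t 4.87 p [ 0.6151 -0.016   0.4094] yawy -13.12 z [-0.005 -0.002 -1.   ] F [-0.8   0.3  -3.23] w 0.0296 q [ 0.22  0.38 -0.44  1.24  0.16  1.56 -0.42]
rotvec total [-0.005  0.002 -0.424] per row [-0.0004  0.0002 -0.0354]
[ 27.8 -11.9  -0.1] [-0.     0.    -0.035] 0
[ 28.2 -10.9  -0.1] [-0.     0.    -0.035] 0
[28.6 -9.9 -0.1] [-0.     0.    -0.035] 0
[28.9 -8.9 -0.1] [-0.     0.    -0.035] 0
[29.2 -7.8 -0.1] [-0.     0.    -0.035] 0
[29.4 -6.8 -0.1] [-0.     0.    -0.035] 0
[29.7 -5.8 -0.1] [-0.     0.    -0.035] 0
[29.8 -4.7 -0.1] [-0.     0.    -0.035] 0
[30.  -3.6 -0.1] [-0.     0.    -0.035] 0
[30.1 -2.6 -0.1] [-0.     0.    -0.035] 0
[30.2 -1.5 -0.1] [-0.     0.    -0.035] 0
[30.2 -0.4 -0.1] [-0.     0.    -0.035] 0
```

Request:
{"api": "drive_tool", "payload": {
  "motion": [
    [[10,-4,0,0,0,-0.01,0],[18,-7,0,0,0,-0.025,0],[22,-9,0,0,0,-0.03,0],[24,-9,0,0,0,-0.035,0],[25,-8,0,0,0,-0.035,0],[25,-7,0,0,0,-0.035,0],[25,-6,0,0,0,-0.035,0],[25,-6,0,0,0,-0.035,0]]
  ]
}}

```text
time_s: 5.53
position: [0.5756, 0.1741, 0.4023]
ee_rot: [[-0.025, 1.0, -0.014], [1.0, 0.025, -0.005], [-0.005, -0.014, -1.0]]
ft_force: [0.9, 0.5, -3.5]
grip_width: 0.0295
```

```bash
python3 - <<'E'
from h import *
st()
plan((0.552,0.341,0.41),down(11.2),8,0)
E
```

```text
t 5.53 p [0.5756 0.1741 0.4023] yawy 1.43 z [-0.014 -0.005 -1.   ] F [ 0.94  0.47 -3.54] w 0.0295 q [-0.02  0.38 -0.55  1.28  0.19  1.55 -0.52]
rotvec total [-0.014  0.004 -0.17 ] per row [-0.0018  0.0005 -0.0213]
[20.9 -2.4 -1. ] [-0.002  0.    -0.021] 0
[21. -2. -1.] [-0.002  0.    -0.021] 0
[21.  -1.5 -1. ] [-0.002  0.    -0.021] 0
[21.  -1.1 -1. ] [-0.002  0.    -0.021] 0
[21.1 -0.6 -1. ] [-0.002  0.    -0.021] 0
[21.1 -0.2 -1. ] [-0.002  0.    -0.021] 0
[21.1  0.3 -1. ] [-0.002  0.    -0.021] 0
[21.1  0.7 -1. ] [-0.002  0.    -0.021] 0
```

Request:
{"api": "drive_tool", "payload": {
  "motion": [
    [[24,-3,-2,-0.002,0,-0.025,0],[24,-2,-2,-0.002,0,-0.025,0],[22,-1,-1,-0.002,0,-0.022,0],[20,-1,-1,-0.002,0,-0.02,0],[17,-1,-1,-0.002,0,-0.02,0],[13,0,-1,-0.002,0,-0.02,0],[8,0,-1,0,0,-0.015,0],[4,0,0,0,0,-0.01,0]]
  ]
}}

```text
time_s: 6.2
position: [0.5361, 0.3322, 0.403]
ee_rot: [[-0.227, 0.974, -0.017], [0.974, 0.227, -0.003], [0.001, -0.018, -1.0]]
ft_force: [0.2, 0.8, -3.8]
grip_width: 0.0296
```

```bash
python3 - <<'E'
from h import *
st()
plan((0.552,0.341,0.41),down(11.2),4,0)
E
```

```text
t 6.2 p [0.5361 0.3322 0.403 ] yawy 13.12 z [-0.017 -0.003 -1.   ] F [ 0.17  0.76 -3.84] w 0.0296 q [-0.26  0.45 -0.62  1.19  0.24  1.59 -0.6 ]
rotvec total [-0.018 -0.001  0.033] per row [-0.0044 -0.0003  0.0084]
[ 1.2  4.3 -1.8] [-0.004 -0.     0.008] 0
[ 1.3  4.3 -1.8] [-0.004 -0.     0.008] 0
[ 1.3  4.3 -1.8] [-0.004 -0.     0.008] 0
[ 1.4  4.3 -1.8] [-0.004 -0.     0.008] 0
```

Request:
{"api": "drive_tool", "payload": {
  "motion": [
    [[3,3,-1,-0.006,0,0.01,0],[2,3,-1,-0.006,0,0.01,0],[1,2,0,-0.004,0,0.008,0],[0,1,0,0,0,0,0],[0,0,0,0,0,0,0]]
  ]
}}

```text
time_s: 6.62
position: [0.5434, 0.3407, 0.4037]
ee_rot: [[-0.198, 0.98, -0.002], [0.98, 0.198, -0.001], [-0.0, -0.002, -1.0]]
ft_force: [0.1, -0.0, -3.1]
grip_width: 0.0295
```

```bash
python3 - <<'E'
from h import *
np.set_printoptions(precision=4,suppress=True)
st()
plan((0.548,0.3405,0.21),down(11.2),8,0)
im,d,c=snap('top','top1'); snap('scene','scene1')
for f in ('top1','scene1'):
    im,d,c=load(f)
    X=pts(c,d,*[a.ravel() for a in np.meshgrid(np.arange(560),np.arange(420))]).reshape(420,560,3)
    hsv=cv2.cvtColor(im,cv2.COLOR_RGB2HSV); mk=cv2.inRange(hsv,np.array((12,150,100)),np.array((28,255,255)))>0
    P=X[mk&(X[...,2]>0.22)&(X[...,1]>0.15)&(X[...,0]>0.4)&(X[...,0]<0.7)]
    for Q in (P[P[:,1]>0.34],P[P[:,1]<0.34]): 
        if len(Q): print(f,len(Q),Q.mean(0),Q.min(0),Q.max(0))
a=cv2.imread('pics/top1.png')[120:320,60:340]; b=cv2.imread('pics/scene1.png')[90:290,300:540]
cv2.imwrite('pics/c1.png',np.hstack([cv2.resize(a,(420,300)),cv2.resize(b,(360,300))]))
E
```

```text
t 6.62 p [0.5434 0.3407 0.4037] yawy 11.4 z [-0.002 -0.001 -1.   ] F [ 0.07 -0.02 -3.12] w 0.0295 q [-0.28  0.46 -0.61  1.17  0.25  1.59 -0.64]
rotvec total [-0.002  0.     0.003] per row [-0.0002  0.      0.0004]
[-0.1  0.6 24.2] [-0.  0.  0.] 0
[-0.1  0.6 24.2] [-0.  0.  0.] 0
[-0.1  0.6 24.2] [-0.  0.  0.] 0
[-0.1  0.6 24.2] [-0.  0.  0.] 0
[-0.1  0.6 24.2] [-0.  0.  0.] 0
[-0.1  0.6 24.2] [-0.  0.  0.] 0
[-0.1  0.6 24.2] [-0.  0.  0.] 0
[-0.1  0.6 24.2] [-0.  0.  0.] 0
top1 65 [0.4942 0.4068 0.2902] [0.488  0.403  0.2495] [0.504  0.4136 0.3283]
top1 659 [0.555  0.2476 0.3171] [0.4888 0.2341 0.2509] [0.595  0.3046 0.5037]
scene1 388 [0.5497 0.4211 0.3079] [0.4948 0.3605 0.2375] [0.5841 0.4404 0.5013]
scene1 536 [0.5781 0.2525 0.304 ] [0.5118 0.2339 0.2403] [0.6015 0.325  0.4963]
```

View pics/c1.png

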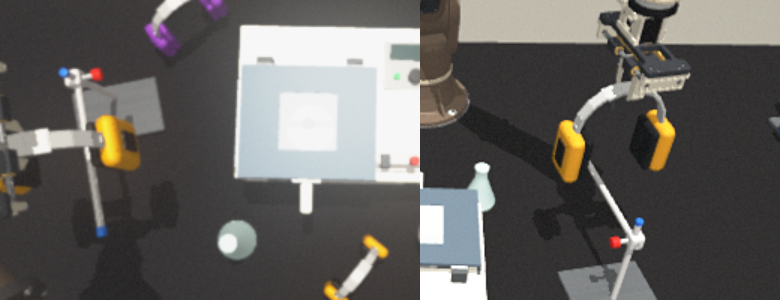

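The defenders hang level in the gripper, with both cup undersides at z≈0.24. The rod lies between the cups. Lowering.

Request:
{"api": "drive_tool", "payload": {
  "motion": [
    [[0,1,10,0,0,0,0],[0,1,20,0,0,0,0],[0,1,24,0,0,0,0],[0,0,26,0,0,0,0],[0,0,26,0,0,0,0],[0,0,24,0,0,0,0],[0,0,14,0,0,0,0],[0,0,7,0,0,0,0]]
  ]
}}

```text
time_s: 7.38
position: [0.5484, 0.338, 0.2451]
ee_rot: [[-0.192, 0.981, 0.002], [0.981, 0.192, 0.002], [0.001, 0.003, -1.0]]
ft_force: [-0.9, -0.8, -3.0]
grip_width: 0.0298
```

```bash
python3 - <<'E'
from h import *
st()
plan((0.548,0.3405,0.201),down(11.2),5,0)
E
```

```text
t 7.38 p [0.5484 0.338  0.2451] yawy 11.08 z [ 0.002  0.002 -1.   ] F [-0.9  -0.85 -3.01] w 0.0298 q [-0.25  0.52 -0.6   1.46  0.3   1.25 -0.69]
rotvec total [ 0.003 -0.001 -0.002] per row [ 0.0006 -0.0003 -0.0004]
[0.5 0.  8.8] [ 0.001 -0.    -0.   ] 0
[0.5 0.  8.8] [ 0.001 -0.    -0.   ] 0
[0.5 0.  8.8] [ 0.001 -0.    -0.   ] 0
[0.5 0.  8.8] [ 0.001 -0.    -0.   ] 0
[0.5 0.  8.8] [ 0.001 -0.    -0.   ] 0
```

Request:
{"api": "drive_tool", "payload": {
  "motion": [
    [[1,0,9,0,0,0,0],[1,0,9,0,0,0,0],[1,0,9,0,0,0,0],[0,0,6,0,0,0,0],[0,0,4,0,0,0,0],[0,0,3,0,0,0,0]]
  ]
}}

```text
time_s: 7.88
position: [0.5485, 0.3406, 0.2013]
ee_rot: [[-0.191, 0.982, 0.003], [0.982, 0.191, 0.002], [0.002, 0.003, -1.0]]
ft_force: [-0.1, -0.9, -2.3]
grip_width: 0.0295
```

```bash
python3 - <<'E'
from h import *
st()
E
```

```text
t 7.88 p [0.5485 0.3406 0.2013] yawy 10.99 z [ 0.003  0.002 -1.   ] F [-0.05 -0.9  -2.31] w 0.0295 q [-0.26  0.56 -0.59  1.52  0.33  1.16 -0.72]
```

Request:
{"api": "drive_tool", "payload": {
  "motion": [
    [[0,0,2,0,0,0,0],[0,0,2,0,0,0,0],[0,0,1,0,0,0,0]]
  ]
}}

```text
time_s: 8.13
position: [0.5487, 0.341, 0.198]
ee_rot: [[-0.191, 0.982, 0.004], [0.982, 0.191, 0.003], [0.002, 0.005, -1.0]]
ft_force: [-4.3, -4.9, 6.6]
grip_width: 0.0298
```

```bash
python3 - <<'E'
from h import *
st()
E
```

```text
t 8.13 p [0.5487 0.341  0.198 ] yawy 10.99 z [ 0.004  0.003 -1.   ] F [-4.3  -4.86  6.59] w 0.0298 q [-0.26  0.56 -0.59  1.52  0.33  1.15 -0.72]
```

The upward force shows it has seated on the rod. Letting go.

Request:
{"api": "drive_tool", "payload": {
  "motion": [
    [[0,0,-1,0,0,0,0.7],[0,0,0,0,0,0,0.7],[0,0,0,0,0,0,0.7],[0,0,0,0,0,0,0.7],[0,0,0,0,0,0,0.7],[0,0,0,0,0,0,0.7]]
  ]
}}

```text
time_s: 8.63
position: [0.5505, 0.3429, 0.2027]
ee_rot: [[-0.191, 0.982, 0.01], [0.982, 0.19, 0.007], [0.005, 0.012, -1.0]]
ft_force: [0.3, -0.1, 0.4]
grip_width: 0.0628
```

```bash
python3 - <<'E'
from h import *
st()
snap('scene','scene2')
a=cv2.imread('pics/scene2.png')[110:330,320:540]; cv2.imwrite('pics/c2.png',cv2.resize(a,(600,600)))
E
```

```text
t 8.63 p [0.5505 0.3429 0.2027] yawy 10.98 z [ 0.01   0.007 -1.   ] F [ 0.35 -0.14  0.41] w 0.0628 q [-0.26  0.56 -0.59  1.52  0.33  1.16 -0.72]
```

View pics/c2.png

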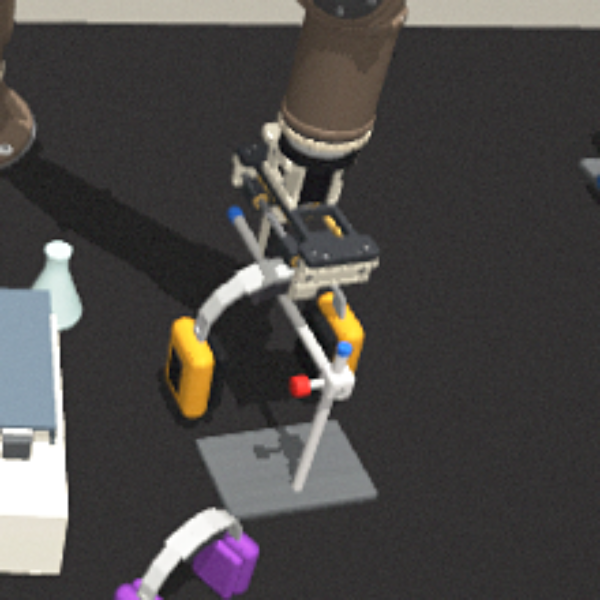

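The picture shows the band over the rod with one cup on each side, at (190,370) and (345,330). The defenders stay upright with the fingers open. Rising clear.

Request:
{"api": "drive_tool", "payload": {
  "motion": [
    [[0,0,-4,0,0,0,0.7],[0,0,-12,-0.005,0,0,0.7],[0,0,-20,-0.005,0,0,0.7],[0,0,-25,0,0,0,0.7],[0,0,-25,0,0,0,0.7],[0,0,-15,0,0,0,0.7],[0,0,-8,0,0,0,0.7],[0,0,0,0,0,0,0.7]]
  ]
}}

```text
time_s: 9.35
position: [0.5475, 0.3419, 0.3208]
ee_rot: [[-0.191, 0.981, 0.021], [0.982, 0.191, 0.01], [0.006, 0.023, -1.0]]
ft_force: [0.7, 0.0, -0.1]
grip_width: 0.0642
```

```bash
python3 - <<'E'
from h import *
st()
snap('scene','scene3'); snap('top','top3')
b=cv2.imread('pics/scene3.png')[110:330,320:540]; a=cv2.imread('pics/top3.png')[120:320,60:340]; 
cv2.imwrite('pics/c3.png',np.hstack([cv2.resize(a,(420,300)),cv2.resize(b,(300,300))]))
E
```

```text
t 9.35 p [0.5475 0.3419 0.3208] yawy 11.03 z [ 0.021  0.01  -1.   ] F [ 0.74  0.01 -0.14] w 0.0642 q [-0.26  0.47 -0.61  1.36  0.28  1.38 -0.67]
```

View pics/c3.png

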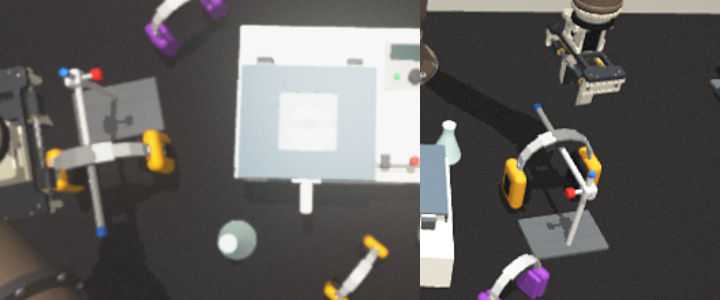

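The muffs hang clear, with the rod between the cups and the gripper away. Next I measure the handle more closely (at about (306,197) in the top crop).

```bash
python3 - <<'E'
from h import *
np.set_printoptions(precision=4,suppress=True)
for f in ('top3','scene3'):
    im,d,c=load(f)
    X=pts(c,d,*[a.ravel() for a in np.meshgrid(np.arange(560),np.arange(420))]).reshape(420,560,3)
    g=im.min(2)>110
    m=g&(X[...,2]>0.13)&(X[...,2]<0.146)&(X[...,0]>0.43)&(X[...,0]<0.492)&(abs(X[...,1]+.0165)<0.03)
    P=X[m]; print(f,len(P),P.mean(0),P.min(0),P.max(0))
    if f=='top3':
        vs,us=np.where(m)
        for v in range(vs.min(),vs.max()+1): 
            uu=us[vs==v]; print(v,uu.min(),uu.max(), X[v,uu.min()],X[v,uu.max()])
        # cover front edge & sides at z~.145
        m=(X[...,2]>0.14)&(X[...,2]<0.152)&(X[...,0]>0.5)&(X[...,0]<0.73)&(X[...,1]>-.12)&(X[...,1]<0.13)&(im[...,2].astype(int)-im[...,0]>15)
        P=X[m]; print('cover',len(P),cv2.minAreaRect(P[:,:2].astype(np.float32)*1000),P.mean(0))
        # rod end & knob
    hsv=cv2.cvtColor(im,cv2.COLOR_RGB2HSV)
    mk=((hsv[...,0]<6)|(hsv[...,0]>173))&(hsv[...,1]>120)&(hsv[...,2]>90)&(X[...,0]>0.5)&(X[...,0]<0.58)&(X[...,1]>-.24)&(X[...,1]<-.16)
    vs,us=np.where(mk); P=X[mk]; print('knob',len(P),us.mean(),vs.mean(),P.mean(0),P.min(0),P.max(0))
    np.save(f'pics/{f}X.npy',X)
E
```

```text
top3 103 [ 0.4719 -0.0165  0.1359] [ 0.4534 -0.0244  0.1302] [ 0.4897 -0.0084  0.1395]
247 261 267 [ 0.4897 -0.0087  0.1355] [ 0.4895 -0.0243  0.1357]
248 261 267 [ 0.4871 -0.0087  0.1353] [ 0.487  -0.0242  0.1334]
249 261 267 [ 0.4845 -0.0086  0.1347] [ 0.4844 -0.0243  0.1363]
250 261 267 [ 0.4819 -0.0088  0.1371] [ 0.4818 -0.0243  0.1361]
251 261 267 [ 0.4794 -0.0084  0.1302] [ 0.4792 -0.0242  0.1338]
252 261 267 [ 0.4767 -0.0087  0.1365] [ 0.4766 -0.0243  0.1373]
253 261 267 [ 0.4742 -0.0087  0.1354] [ 0.474  -0.0244  0.1382]
254 261 267 [ 0.4716 -0.0086  0.1338] [ 0.4715 -0.0242  0.1345]
255 261 267 [ 0.469  -0.0088  0.1382] [ 0.4689 -0.0242  0.1341]
256 261 267 [ 0.4664 -0.0086  0.1344] [ 0.4663 -0.0242  0.1346]
257 261 267 [ 0.4638 -0.0087  0.1365] [ 0.4637 -0.0242  0.1347]
258 261 267 [ 0.4613 -0.0087  0.1371] [ 0.4612 -0.0242  0.1358]
259 261 267 [ 0.4587 -0.0087  0.1364] [ 0.4586 -0.0242  0.1349]
260 261 267 [ 0.4562 -0.0088  0.1374] [ 0.456  -0.0242  0.1355]
261 262 266 [ 0.4535 -0.0112  0.1344] [ 0.4534 -0.0215  0.1338]
cover 2329 ((609.0232543945312, -10.836555480957031), (218.79031372070312, 194.81063842773438), 88.44657135009766) [0.5781 0.035  0.1435]
knob 19 336.05263157894734 227.21052631578948 [ 0.5381 -0.2013  0.1585] [ 0.5335 -0.2063  0.1524] [ 0.5435 -0.1959  0.1613]
scene3 51 [ 0.4733 -0.0167  0.1368] [ 0.4526 -0.0247  0.1322] [ 0.4914 -0.0089  0.1416]
knob 48 236.3125 220.0 [ 0.5444 -0.2031  0.1502] [ 0.532  -0.211   0.1275] [ 0.5518 -0.1952  0.1642]
```

Handle: tip x≈0.4525, y≈-0.0165, top z≈0.137, so cover_handle is about (0.475, -0.0165, 0.127), which fits the text. Knob: about (0.538, -0.202), top about 0.161.

```bash
python3 - <<'E'
from h import *
plan((0.471,-0.0165,0.24),down(90),16,0.7)
E
```

```text
rotvec total [ 0.02   0.01  -1.378] per row [ 0.0012  0.0006 -0.0861]
[-21.1  -9.    4.6] [ 0.001  0.001 -0.086] 0.7
[-20.2 -10.8   4.6] [ 0.001  0.001 -0.086] 0.7
[-19.2 -12.5   4.6] [ 0.001  0.001 -0.086] 0.7
[-18.1 -14.1   4.6] [ 0.001  0.001 -0.086] 0.7
[-16.8 -15.6   4.6] [ 0.001  0.001 -0.086] 0.7
[-15.4 -17.    4.7] [ 0.001  0.001 -0.086] 0.7
[-13.9 -18.2   4.7] [ 0.001  0.001 -0.086] 0.7
[-12.3 -19.4   4.7] [ 0.001  0.001 -0.086] 0.7
[-10.5 -20.3   4.7] [ 0.001  0.001 -0.086] 0.7
[ -8.8 -21.2   4.7] [ 0.001  0.001 -0.086] 0.7
[ -6.9 -21.8   4.7] [ 0.001  0.001 -0.086] 0.7
[ -5.  -22.3   4.8] [ 0.001  0.001 -0.086] 0.7
[ -3.1 -22.7   4.8] [ 0.001  0.001 -0.086] 0.7
[ -1.1 -22.9   4.8] [ 0.001  0.001 -0.086] 0.7
[  0.9 -22.9   4.8] [ 0.001  0.001 -0.086] 0.7
[  2.8 -22.7   4.9] [ 0.001  0.001 -0.086] 0.7
```

Request:
{"api": "drive_tool", "payload": {
  "motion": [
    [[-21,-9,0,0.001,0.001,-0.086,0.7],[-20,-11,0,0.001,0.001,-0.086,0.7],[-19,-12,0,0.001,0.001,-0.086,0.7],[-18,-14,0,0.001,0.001,-0.086,0.7],[-17,-16,0,0.001,0.001,-0.086,0.7],[-15,-17,0,0.001,0.001,-0.086,0.7],[-14,-18,0,0.001,0.001,-0.086,0.7],[-12,-19,0,0.001,0.001,-0.086,0.7]]
  ]
}}

```text
time_s: 10.12
position: [0.5034, 0.1585, 0.3035]
ee_rot: [[-0.795, 0.607, -0.01], [0.607, 0.795, 0.006], [0.012, -0.001, -1.0]]
ft_force: [-0.2, -0.0, -0.6]
grip_width: 0.0645
```

```bash
python3 - <<'E'
from h import *
st()
plan((0.471,-0.0165,0.24),down(90),10,0.7)
E
```

```text
t 10.12 p [0.5034 0.1585 0.3035] yawy 52.65 z [-0.01   0.006 -1.   ] F [-0.2  -0.05 -0.62] w 0.0645 q [ 0.2   0.32 -0.78  1.64  0.22  1.28  0.29]
rotvec total [ 0.003 -0.012 -0.652] per row [ 0.0003 -0.0012 -0.0652]
[ -8.1 -15.9   6.3] [ 0.    -0.001 -0.065] 0.7
[ -7.1 -16.4   6.3] [ 0.    -0.001 -0.065] 0.7
[ -6.  -16.8   6.3] [ 0.    -0.001 -0.065] 0.7
[ -4.9 -17.1   6.3] [ 0.    -0.001 -0.065] 0.7
[ -3.7 -17.4   6.3] [ 0.    -0.001 -0.065] 0.7
[ -2.6 -17.6   6.3] [ 0.    -0.001 -0.065] 0.7
[ -1.4 -17.7   6.3] [ 0.    -0.001 -0.065] 0.7
[ -0.2 -17.8   6.3] [ 0.    -0.001 -0.065] 0.7
[  0.9 -17.8   6.3] [ 0.    -0.001 -0.065] 0.7
[  2.1 -17.7   6.3] [ 0.    -0.001 -0.065] 0.7
```

Request:
{"api": "drive_tool", "payload": {
  "motion": [
    [[-8,-18,4,0,0,-0.075,0.7],[-7,-19,6,0,0,-0.075,0.7],[-6,-19,6,0,0,-0.075,0.7],[-5,-19,6,0,0,-0.07,0.7],[-4,-19,6,0,0,-0.07,0.7],[-2,-18,6,0,0,-0.065,0.7],[-1,-15,5,0,0,-0.05,0.7],[0,-10,4,0,0,-0.03,0.7]]
  ]
}}

```text
time_s: 10.78
position: [0.4695, 0.0055, 0.2481]
ee_rot: [[-0.993, 0.116, -0.027], [0.116, 0.993, 0.003], [0.027, -0.0, -1.0]]
ft_force: [-0.2, -0.2, -1.1]
grip_width: 0.0642
```

```bash
python3 - <<'E'
from h import *
st()
plan((0.471,-0.0165,0.24),down(90),4,0.7)
E
```

```text
t 10.78 p [0.4695 0.0055 0.2481] yawy 83.35 z [-0.027  0.003 -1.   ] F [-0.24 -0.2  -1.07] w 0.0642 q [ 0.57  0.29 -0.85  1.83  0.23  1.15  1.1 ]
rotvec total [ 0.001 -0.027 -0.116] per row [ 0.0003 -0.0067 -0.029 ]
[-1.1 -5.4  2. ] [ 0.    -0.007 -0.029] 0.7
[-0.9 -5.4  2. ] [ 0.    -0.007 -0.029] 0.7
[-0.7 -5.5  2. ] [ 0.    -0.007 -0.029] 0.7
[-0.5 -5.5  2. ] [ 0.    -0.007 -0.029] 0.7
```

Request:
{"api": "drive_tool", "payload": {
  "motion": [
    [[-1,-5,2,0,-0.008,-0.03,0.7],[-1,-5,2,0,-0.008,-0.03,0.7],[-1,-4,2,0,-0.006,-0.02,0.7],[0,-3,0,0,-0.004,-0.01,0.7],[0,0,0,0,0,0,0.7]]
  ]
}}

```text
time_s: 11.2
position: [0.4654, -0.018, 0.2343]
ee_rot: [[-1.0, 0.025, -0.013], [0.025, 1.0, 0.001], [0.013, 0.0, -1.0]]
ft_force: [-0.1, -0.1, -0.0]
grip_width: 0.0641
```

```bash
python3 - <<'E'
from h import *
st()
plan((0.471,-0.0165,0.112),down(90),8,0.7)
snap('wrist','w4')
E
```

```text
t 11.2 p [ 0.4654 -0.018   0.2343] yawy 88.54 z [-0.013  0.001 -1.   ] F [-0.12 -0.07 -0.03] w 0.0641 q [ 0.63  0.29 -0.86  1.87  0.24  1.1   1.22]
rotvec total [ 0.001 -0.013 -0.025] per row [ 0.0001 -0.0016 -0.0032]
[-0.9  0.2 15.3] [ 0.    -0.002 -0.003] 0.7
[-0.9  0.2 15.3] [ 0.    -0.002 -0.003] 0.7
[-0.8  0.2 15.3] [ 0.    -0.002 -0.003] 0.7
[-0.8  0.2 15.3] [ 0.    -0.002 -0.003] 0.7
[-0.8  0.2 15.3] [ 0.    -0.002 -0.003] 0.7
[-0.8  0.2 15.3] [ 0.    -0.002 -0.003] 0.7
[-0.8  0.2 15.3] [ 0.    -0.002 -0.003] 0.7
[-0.7  0.2 15.3] [ 0.    -0.002 -0.003] 0.7
```

View pics/w4.png

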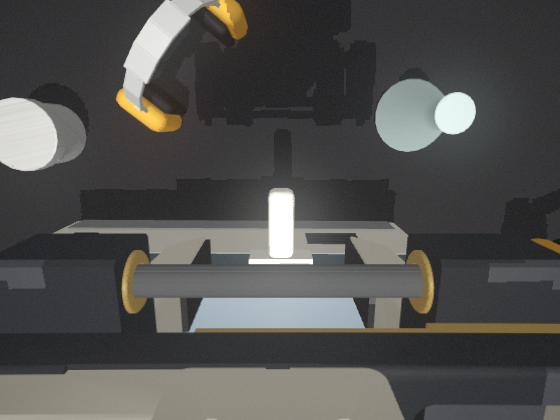

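The wrist view shows the white handle at u≈281, midway between the fingers, with the flask and jar well clear. Descending.

Request:
{"api": "drive_tool", "payload": {
  "motion": [
    [[-2,0,10,0,-0.003,-0.004,0.7],[-1,0,18,0,-0.003,-0.004,0.7],[-1,0,20,0,-0.003,-0.004,0.7],[-1,0,20,0,0,-0.004,0.7],[0,0,18,0,0,-0.004,0.7],[0,0,12,0,0,0,0.7],[0,0,6,0,0,0,0.7],[0,0,3,0,0,0,0.7]]
  ]
}}

```text
time_s: 11.92
position: [0.4707, -0.0137, 0.1196]
ee_rot: [[-1.0, 0.004, -0.002], [0.004, 1.0, 0.004], [0.002, 0.003, -1.0]]
ft_force: [0.8, -0.4, -0.1]
grip_width: 0.0645
```

```bash
python3 - <<'E'
from h import *
st()
plan((0.471,-0.0165,0.112),down(90),3,0.7)
E
```

```text
t 11.92 p [ 0.4707 -0.0137  0.1196] yawy 89.79 z [-0.002  0.004 -1.   ] F [ 0.81 -0.38 -0.08] w 0.0645 q [ 0.53  0.44 -0.79  2.02  0.41  0.85  1.08]
rotvec total [ 0.004 -0.002 -0.004] per row [ 0.0012 -0.0006 -0.0012]
[-0.1 -0.9  2.5] [ 0.001 -0.001 -0.001] 0.7
[-0.1 -0.9  2.5] [ 0.001 -0.001 -0.001] 0.7
[-0.1 -0.9  2.5] [ 0.001 -0.001 -0.001] 0.7
```

Request:
{"api": "drive_tool", "payload": {
  "motion": [
    [[0,-2,3,0.001,0,-0.002,0.7],[0,-1,3,0.001,0,-0.001,0.7],[0,0,1,0,0,0,0],[0,0,0,0,0,0,0],[0,0,0,0,0,0,0],[0,0,0,0,0,0,0],[0,0,0,0,0,0,0],[0,0,0,0,0,0,0]]
  ],
  "squeeze": 25
}}

```text
time_s: 12.58
position: [0.4723, -0.0162, 0.1137]
ee_rot: [[-1.0, 0.0, 0.002], [0.0, 1.0, 0.001], [-0.002, 0.001, -1.0]]
ft_force: [-0.6, -1.4, 0.3]
grip_width: 0.0289
```

Request:
{"api": "drive_tool", "payload": {
  "motion": [
    [[0,0,0,0,0,0,0],[0,0,0,0,0,0,0],[0,0,0,0,0,0,0],[0,0,0,0,0,0,0]]
  ]
}}

```text
time_s: 12.92
position: [0.4724, -0.0155, 0.1139]
ee_rot: [[-1.0, 0.001, 0.002], [0.001, 1.0, 0.003], [-0.002, 0.003, -1.0]]
ft_force: [-0.5, 0.7, 0.0]
grip_width: 0.0199
```

```bash
python3 - <<'E'
from h import *
st()
E
```

```text
t 12.92 p [ 0.4724 -0.0155  0.1139] yawy 89.95 z [ 0.002  0.003 -1.   ] F [-0.48  0.74  0.04] w 0.0199 q [ 0.53  0.44 -0.78  2.02  0.42  0.83  1.08]
```

Holding the handle (19.9 mm). Trying the cover gently.

Request:
{"api": "drive_tool", "payload": {
  "motion": [
    [[0,0,-2,0,0,0,0],[0,0,-2,0,0,0,0],[0,0,-1,0,0,0,0],[0,0,0,0,0,0,0]]
  ]
}}

```text
time_s: 13.25
position: [0.4723, -0.0154, 0.119]
ee_rot: [[-1.0, 0.002, 0.002], [0.002, 1.0, 0.003], [-0.002, 0.003, -1.0]]
ft_force: [1.3, 1.7, -3.6]
grip_width: 0.0197
```

```bash
python3 - <<'E'
from h import *
st()
E
```

```text
t 13.25 p [ 0.4723 -0.0154  0.119 ] yawy 89.89 z [ 0.002  0.003 -1.   ] F [ 1.33  1.71 -3.56] w 0.0197 q [ 0.53  0.44 -0.79  2.02  0.41  0.84  1.08]
```

Request:
{"api": "drive_tool", "payload": {
  "motion": [
    [[0,0,0,0,0,0,0],[0,0,-1,0,0,0,0],[0,0,-1,0,0,0,0]]
  ]
}}

```text
time_s: 13.5
position: [0.4723, -0.0154, 0.1209]
ee_rot: [[-1.0, 0.002, 0.001], [0.002, 1.0, 0.004], [-0.001, 0.004, -1.0]]
ft_force: [1.6, 1.6, -4.9]
grip_width: 0.0199
```

Request:
{"api": "drive_tool", "payload": {
  "motion": [
    [[0,0,-1,0,0,0,0],[0,0,-1,0,0,0,0]]
  ]
}}

```text
time_s: 13.67
position: [0.4723, -0.0155, 0.123]
ee_rot: [[-1.0, 0.002, 0.001], [0.002, 1.0, 0.004], [-0.001, 0.004, -1.0]]
ft_force: [1.6, 1.5, -5.1]
grip_width: 0.0203
```

Request:
{"api": "drive_tool", "payload": {
  "motion": [
    [[0,0,-1,0,0,0,0],[0,0,-2,0,0,0,0],[0,0,-2,0,0,0,0]]
  ]
}}

```text
time_s: 13.92
position: [0.4724, -0.0155, 0.1284]
ee_rot: [[-1.0, 0.002, 0.002], [0.002, 1.0, 0.004], [-0.002, 0.004, -1.0]]
ft_force: [2.7, 1.0, -5.6]
grip_width: 0.0197
```

```bash
python3 - <<'E'
from h import *
st()
snap('scene','scene5'); snap('top','top5')
a=cv2.imread('pics/scene5.png')[160:320,200:380]; cv2.imwrite('pics/c5.png',cv2.resize(a,(720,640))[:600])
E
```

```text
t 13.92 p [ 0.4724 -0.0155  0.1284] yawy 89.86 z [ 0.002  0.004 -1.   ] F [ 2.75  1.01 -5.58] w 0.0197 q [ 0.54  0.42 -0.8   2.01  0.39  0.86  1.1 ]
```

View pics/c5.png

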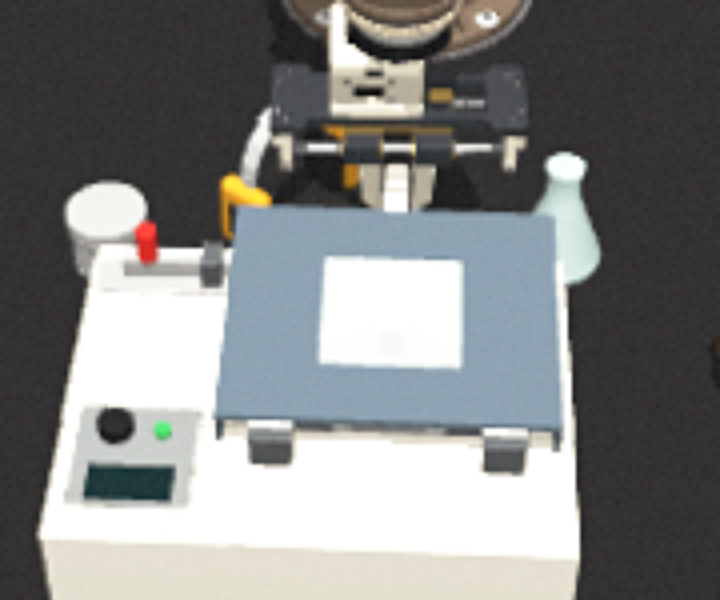

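```bash
python3 - <<'E'
from h import *
for f in ('top3','top5','scene3','scene5'):
    im,d,c=load(f)
    X=pts(c,d,*[a.ravel() for a in np.meshgrid(np.arange(560),np.arange(420))]).reshape(420,560,3)
    m=(X[...,0]>0.515)&(X[...,0]<0.68)&(abs(X[...,1]-0.06)<0.03)&(X[...,2]>0.12)&(X[...,2]<0.2)
    P=X[m]; A=np.c_[P[:,0],np.ones(len(P))]; k=np.linalg.lstsq(A,P[:,2],rcond=None)[0]; print(f,len(P),'slope',k[0].round(4),'z at .52',(k[0]*.52+k[1]).round(4))
E
```

```text
top3 1427 slope 0.0008 z at .52 0.1433
top5 1324 slope -0.061 z at .52 0.1552
scene3 839 slope 0.0008 z at .52 0.1446
scene5 901 slope -0.0579 z at .52 0.1561
```

The cover measures about 0.06 rad open in both views, past the 0.025 rad play, at about 5 N. It is therefore not caught, and the catch need not be touched. Swinging it up along the arc.

Request:
{"api": "drive_tool", "payload": {
  "motion": [
    [[-0.5,0,-5,0,0,0,0],[-1,0,-9,0,0,0,0],[-1,0,-9,0,0,0,0],[-1.5,0,-9,0,0,0,0],[-2,0,-9,0,0,0,0],[-2,0,-9,0,0,0,0]]
  ]
}}

```text
time_s: 14.52
position: [0.4799, -0.0157, 0.1825]
ee_rot: [[-1.0, 0.002, -0.0], [0.002, 1.0, 0.004], [0.0, 0.004, -1.0]]
ft_force: [4.0, 1.6, -6.7]
grip_width: 0.02
```

```bash
cat >> h.py <<'E'
def arc(t2,n):
    st(); s=robot.observe(); R=np.array(s['ee_rot']); p=np.array(s['position']); g=p-R[:,2]*0.0188
    a,b,hx,hz=.2386,.0023,.711,.135
    r=np.hypot(g[0]-hx,g[2]-hz); th=np.arctan2(g[2]-hz,hx-g[0])+b/a
    print('theta',th.round(4),'radius err mm',((r-np.hypot(a,b))*1000).round(2))
    q=g
    for k in range(1,n+1):
        t=th+(t2-th)*k/n; w=np.array([hx-a*np.cos(t)-b*np.sin(t),-0.0157,hz+a*np.sin(t)-b*np.cos(t)])
        print((R.T@(w-q)*1000).round(1)); q=w
E
python3 - <<'E'
from h import *
arc(0.6,8)
E
```

```text
t 14.52 p [ 0.4799 -0.0157  0.1825] yawy 89.89 z [-0.     0.004 -1.   ] F [ 4.04  1.57 -6.72] w 0.02 q [ 0.58  0.37 -0.84  1.92  0.32  0.99  1.17]
theta 0.2889 radius err mm 1.82
[-4.5  0.1 -8.4]
[-3.1  0.  -8.8]
[-3.4  0.  -8.6]
[-3.7  0.  -8.5]
[-4.1  0.  -8.3]
[-4.4  0.  -8.2]
[-4.7  0.  -8. ]
[-5.   0.  -7.8]
```

Request:
{"api": "drive_tool", "payload": {
  "motion": [
    [[-4,0,-8,0,0,0,0],[-4,0,-8,0,0,0,0],[-4,0,-8,0,0,0,0],[-4,0,-8,0,0,0,0],[-4.5,0,-8,0,0,0,0],[-5,0,-8,0,0,0,0]]
  ]
}}

```text
time_s: 15.02
position: [0.5013, -0.0164, 0.2349]
ee_rot: [[-1.0, 0.001, -0.013], [0.001, 1.0, 0.001], [0.013, 0.001, -1.0]]
ft_force: [-4.4, 0.8, -2.4]
grip_width: 0.02
```

```bash
python3 - <<'E'
from h import *
arc(0.77,6)
E
```

```text
t 15.02 p [ 0.5013 -0.0164  0.2349] yawy 89.92 z [-0.013  0.001 -1.   ] F [-4.4   0.75 -2.41] w 0.02 q [ 0.58  0.35 -0.85  1.8   0.29  1.13  1.21]
theta 0.5251 radius err mm 2.11
[-6.7  0.7 -7.4]
[-5.2  0.  -8.2]
[-5.5  0.  -8. ]
[-5.9  0.  -7.8]
[-6.2  0.  -7.5]
[-6.5  0.  -7.3]
```

Request:
{"api": "drive_tool", "payload": {
  "motion": [
    [[-4.5,0,-8,0,0,0,0],[-5,0,-8,0,0,0,0],[-5,0,-7,0,0,0,0],[-4,0,-5,0,0,0,0],[-2,0,-3,0,0,0,0],[0,0,0,0,0,0,0],[0,0,0,0,0,0,0]]
  ]
}}

```text
time_s: 15.6
position: [0.5257, -0.0171, 0.2707]
ee_rot: [[-1.0, 0.002, -0.012], [0.002, 1.0, 0.0], [0.012, 0.0, -1.0]]
ft_force: [-4.4, 1.0, -1.0]
grip_width: 0.0203
```

```bash
python3 - <<'E'
from h import *
arc(0.77,2)
E
```

```text
t 15.6 p [ 0.5257 -0.0171  0.2707] yawy 89.88 z [-0.012  0.    -1.   ] F [-4.35  0.98 -1.05] w 0.0203 q [ 0.57  0.36 -0.84  1.69  0.28  1.23  1.22]
theta 0.7052 radius err mm 2.43
[-6.9  1.5 -4.4]
[-5.2  0.  -5.8]
```

Request:
{"api": "drive_tool", "payload": {
  "motion": [
    [[-2,0,-3,0,0,0,0],[-3,0,-4,0,0,0,0],[-2,0,-3,0,0,0,0],[0,0,-1,0,0,0,0],[0,0,0,0,0,0,0],[0,0,0,0,0,0,0],[0,0,0,0,0,0,0],[0,0,0,0,0,0,0]]
  ]
}}

```text
time_s: 16.27
position: [0.5349, -0.0174, 0.2815]
ee_rot: [[-1.0, 0.002, -0.009], [0.002, 1.0, 0.001], [0.009, 0.001, -1.0]]
ft_force: [-0.2, 1.0, -5.2]
grip_width: 0.0201
```

```bash
python3 - <<'E'
from h import *
arc(0.77,2)
snap('scene','scene6'); snap('top','top6'); st()
for f in ('top6','scene6'):
    im,d,c=load(f)
    X=pts(c,d,*[a.ravel() for a in np.meshgrid(np.arange(560),np.arange(420))]).reshape(420,560,3)
    # cover: points between y .05..-.1 excluding handle/gripper, normal fit
    m=(X[...,0]>0.575)&(X[...,0]<0.69)&(X[...,1]>-.11)&(X[...,1]<0.07)&(X[...,2]>0.16)&(X[...,2]<0.285)&((im[...,2].astype(int)-im[...,0])>10)
    P=X[m]; A=np.c_[P[:,0],P[:,1],np.ones(len(P))]; k=np.linalg.lstsq(A,P[:,2],rcond=None)[0]
    r=abs(A@k-P[:,2]); A2=A[r<.01];k=np.linalg.lstsq(A2,P[r<.01][:,2],rcond=None)[0]
    print(f,len(P),(r<.01).sum(),'cover angle',np.arctan(-k[0]).round(3))
    hsv=cv2.cvtColor(im,cv2.COLOR_RGB2HSV)
    m=cv2.inRange(hsv,np.array((12,150,100)),np.array((28,255,255)))>0
    m&=(X[...,0]>.48)&(X[...,0]<.66)&(X[...,1]>.2)&(X[...,1]<.48)&(X[...,2]>.02)&(X[...,2]<.16)
    P=X[m]
    for Q in (P[P[:,1]>.35],P[P[:,1]<.33]):
        if len(Q)>5: print('cup',len(Q),Q.mean(0).round(4),Q[:,2].min().round(4),Q[:,2].max().round(4))
    m=(X[...,0]>.5)&(X[...,0]<.6)&(X[...,1]>.25)&(X[...,1]<.44)&(X[...,2]>.2)&(X[...,2]<.225)
    P=X[m]; print('crown',len(P),P.mean(0).round(4),P[:,2].max().round(4))
a=cv2.imread('pics/top6.png')[120:340,60:420]; b=cv2.imread('pics/scene6.png')[80:330,180:500]
cv2.imwrite('pics/c6.png',np.hstack([cv2.resize(a,(400,300)),cv2.resize(b,(400,300))]))
E
```

```text
t 16.27 p [ 0.5349 -0.0174  0.2815] yawy 89.87 z [-0.009  0.001 -1.   ] F [-0.24  1.02 -5.2 ] w 0.0201 q [ 0.56  0.37 -0.84  1.65  0.28  1.26  1.23]
theta 0.7639 radius err mm 2.76
[-2.5  1.7  1.3]
[-0.5  0.  -0.5]
t 16.37 p [ 0.5349 -0.0174  0.2815] yawy 89.88 z [-0.009  0.001 -1.   ] F [ 0.94  1.11 -5.88] w 0.0199 q [ 0.56  0.37 -0.84  1.65  0.28  1.26  1.23]
top6 520 520 cover angle 0.762
cup 208 [0.5178 0.4197 0.1179] 0.0449 0.1338
cup 370 [0.5614 0.2514 0.1097] 0.0399 0.1407
crown 441 [0.5487 0.3378 0.2079] 0.2161
scene6 2468 2460 cover angle 0.762
cup 172 [0.5451 0.4244 0.1225] 0.0707 0.1361
cup 391 [0.5838 0.2554 0.0961] 0.0335 0.1315
crown 273 [0.5521 0.3374 0.2083] 0.2174
```

View pics/c6.png

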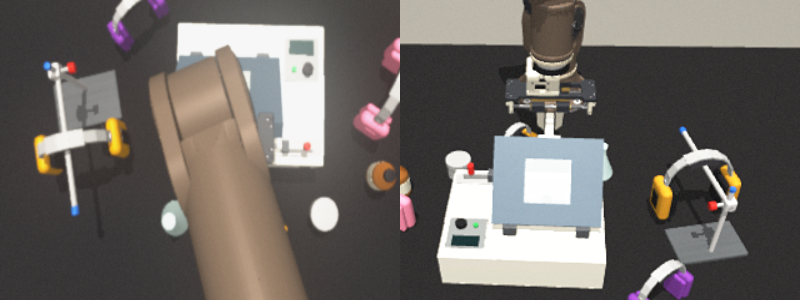

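Both views put the cover at 0.762 rad. It is still, and the arm carries about 5 N. The muffs hang level on the rod, and the flask, bottle and jar have not moved. Handing in.

```bash
python3 - <<'E'
from h import *
s=robot.observe(); print(np.round(s['qvel'],4)); robot.job_done(); st()
E
```

```text
[-0.0012  0.      0.0002  0.0004 -0.0014  0.     -0.0026]
the job is handed in; nothing more can be done
the job is handed in; nothing more can be done
```

The ear defenders hang over the rod, and the arm is holding the cover by its handle at about 44°. I handed the job in at about 16.4 s of the 72 s, and no verdict is reported.

- **Ear defenders:** I pinched them by the crown, lifted them off the cover and lowered them onto the rod with one cup on each side, then let go. In the last pictures the top of the crown is about 0.215 m above the bench, close to the expected 0.213 m. The two cups are at about the same height, and nothing touches them.
- **Cover:** I tried it by its handle first. It came past its play (0.06 rad measured) at about 5 N, so it was not caught and I never touched the catch.
- **Final hold:** The top and scene cameras both put the cover at 0.762 rad; the arm's own position gave 0.764. The handle is gripped at 20 mm, the arm carries about 5 N, and it is at rest.
- **Surroundings:** In the last pictures the flask, amber bottle and spare jar stand where they were. I judged that by eye and did not measure it.
- **Disagreements:** The lifting force was about 5–6 N, more than the 3 N stated. The arc radius came out 2–3 mm larger than my hinge estimate.

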